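# Fold back the shaker cover and stand the fallen bottle up

## Task

A bottle has fallen over inside the bench shaker. Push the shaker's clear two-panel cover all the way back so that its panels fold flat against each other and stay standing at the rear, then stand the fallen bottle upright again on the platform, between the two squat jars, setting it down gently. Do not knock the jars or anything else.

Things in the scene. Friction and masses are not known exactly. Their poses are not given: they have to be found in the camera images.
- shaker: Bench shaker (fixed): white housing 420 wide (y) x 315 deep (x) x 68 high. Origin on the bench under the platform's centre; x to the rear (away from the robot), y left, z up. On it a clear-walled chamber, inside x -123 to 129, y -185 to 185; wall tops z 155 in front, 159 rear, 163 sides (aluminium guide rails). The two-panel cover roofs it; gable ends open.
- platform (a point): Centre of the top face of the shaker's flat black rubber platform mat, 83 above the bench, axes as the shaker's. The mat is 225 (x) x 355 (y), fixed, level and free of rims.
- cover (a joint): Angle (rad) of the cover's rear panel: 0 closed (a gable, both panels sloping 0.60 rad), 0.971 = stop, fully folded: both panels upright, flat against each other. Pushing the front edge to the rear takes 2 to 4 N and raises the ridge. Let go below about 0.75 rad it falls shut; fully folded it stays by hinge friction.
- ridge (a point): Middle of the ridge hinge joining the two clear panels, each 362 wide (y), 150 deep, 4 thick. The rear panel is hinged to the shaker at its x 124, z 163; rollers on the front panel's free edge run along the guide rails at z 163, the edge being at x = 124 - 300 cos(0.60 + joint): -124 closed, 124 folded. Ridge height: 248 closed, 313 folded.
- push_bar (a point): Centre of the round steel push bar on the outside of the front panel, near its free edge: 14 diameter, 120 long along the shaker's y, its axis 14 off the panel's face. Fixed to the front panel, turns with it. In the shaker frame it goes from x -114, z 191 (closed) to x 106, z 187 (folded), always between z 186 and 194.
- bottle: The fallen bottle: white, plastic, 44 x 44 square, 72 tall (square body up to 52, then a round cap of 33 diameter), 80 to 150 g. Origin: centre of its underside; z from base to cap. It starts lying on a flat side on the platform (axis 22 above the mat), cap to the left (+y of the shaker, within 0.15 rad); upright, its origin is on the mat.
- bottle_grip (a point): Point on the bottle's axis 30 above its base, near its centre of mass; axes as the bottle's.
- jar_left: Squat round amber jar with white lid, 50 diameter, 48 tall, standing on the platform's left end (+y). Origin at the centre of its underside. To be left standing where it is.
- jar_right: The same kind of jar on the platform's right end (-y). To be left standing where it is.
- tub: White tub 84 diameter, 95 tall, standing on the cutting mat on the bench to the right. Origin at the centre of its underside. Not part of the work.
- small_bottle: Slim round white bottle 36 diameter, 85 tall, standing on the cutting mat beside the tub. Origin at the centre of its underside. Not part of the work.

How it is judged (in metres and radians):
On the way, in this order (a step that is already met when the one before it is completed fails the run):
1. the cover is folded: its panels lie flat against each other at the rear (value of joint cover above 0.92 rad), for 0.2 s.
2. the bottle stands upright on the platform (angle between bottle's own z axis and vertical below 0.1 rad and z of bottle in the frame of platform below 0.006 m), for 0.2 s.
At the end, for the whole second after the job is handed in: Cover within 0.05 rad of its folded stop, staying by itself; bottle upright (within 0.06 rad), at rest on the platform mat, its centre within 85 mm of the platform's centre sideways and to the front, 80 mm to the rear, so between the jars; both jars upright (value of joint cover above 0.92 rad and angle between each of bottle, jar_left, jar_right's own z axis and vertical below 0.06 rad and z of bottle in the frame of platform between -0.004 and 0.004 m and x of bottle in the frame of platform between -0.085 and 0.08 m and y of bottle in the frame of platform between -0.085 and 0.085 m and linear speed of bottle below 0.01 m/s); the robot touches nothing.
It fails at once if a jar on the platform is knocked: shifted by more than 12 mm or tipped (distance of any of jar_left, jar_right from where it was at the start of the episode above 0.012 m or angle between any of jar_left, jar_right's own z axis and vertical above 0.25 rad).
It fails at once if the tub or the small bottle on the bench is shifted by more than 20 mm (distance of any of tub, small_bottle from where it was at the start of the episode above 0.02 m).
It fails at once if the bottle is dropped or flung (faster than 0.5 m/s) (linear speed of bottle above 0.5 m/s).
It also fails if it takes over 66 s, if anything falls off the work surface, if the arm or the gripper's body presses on something with over 40 N, if the wrist force passes 120 N, or if a joint passes its speed limit or range.

## Robot

A 6-joint arm with a two-finger parallel gripper is mounted at the origin on the work surface. World frame = base frame: x ahead of the robot, y to its left, z up, the work surface at z = 0. Lengths are in mm, angles in rad, forces in N, time in s.
With the tool pointing down it reaches from about 275 to 850 mm from the base axis. Payload 5.2 kg.
Tool frame: the origin (TCP) lies on the centre line of the jaws, within the pads' length; the fingertips stand 19 mm ahead of it and the grasp point (between the pads) is the TCP; z points along the fingers, y is the line along which they close (so a half turn about z gives the same grasp; the last joint's range is limited). The gripper opens to 85 mm and grips with 20 to 120 N. Pads are 22 mm wide; open, the fingers measure 114 mm over their backs; the gripper's body (76 mm by 85 mm) begins 54 mm behind the grasp point. The pads swing forward as they close: fully open they stand 13 mm farther back than shut.
Start: joints at [-1.385, 0.259, 1.535, -0, 1.348, -0.203], TCP at [208.514, -508.947, 250.31] pointing down, gripper open.
Joint ranges: [-3.14, 3.14], [-0.91, 2.08], [0.19, 2.58], [-1.22, 4.36], [0.22, 2.71], [-3.12, 3.12]. Speed limits (rad/s): [2.57, 2.57, 3.14, 3.14, 3.14, 3.14].

## Interface

Orientations are given as a unit quaternion [x, y, z, w].
In Python, from rig import bot gives the robot as it stands.
- The arm moves only by the tool inch_along, called as name(argument=value, ...), one argument or row to a line, values as JSON. Schema: {"type":"object","properties":{"deltas":{"type":"array","items":{"type":"number"},"minItems":5,"maxItems":25},"grip_force":{"type":"number"},"only":{"type":"string"},"quiet":{"type":"boolean"},"lines":{"type":"string"}},"required":["deltas"],"additionalProperties":false}. deltas is one flat list of numbers that holds 1 to 5 rows one after another, with no inner brackets; each row has 5 numbers: dx, dy, dz in mm, then a turn about the tool's z in rad, then the opening from 0.0 (shut) to 1.0 (fully open); each row is the pose to reach, as a shift and turn from the pose commanded when the call began, along the tool's axes at that moment; what a row does not reach only later rows make up. A row lasts 1/10 s, in which the tool goes at most 50 mm and 0.15 rad, less where a joint would pass 70% of its speed; a pose out of reach is approached as far as the arm can. The fingers move at their own pace and stop on an object; grip_force is the grip in N (left out, the last holds). Time passes only in rows, so rows that do not move let the fingers close. The tool returns the time, the measured TCP pose, the force, the opening and the grip force at its end. only (a regular expression) keeps the lines of the reply that match it, lines (a string "A,B") keeps lines A to B, and quiet returns only ok. Input that does not fit is refused with a message, and nothing moves.
- bot.sense(): the state, without advancing time (a new reading comes with each control period).
- bot.grab_frame(name): name is "scene" or "side" or "wrist"; returns (picture, depth): 420x560x3 uint8, red, green, blue; 420x560 float32, mm along the optical axis (not along the pixel's ray), 0 where there is no reading.
- bot.get_calibration(name): a dict with "fx", "fy", "cx", "cy" (pixels), "k1" (the pictures are not rectified: a ray, as slopes to the right and down, at radius r is drawn at 1 + k1 r^2 times it, then the intrinsics apply), "rvec" (rotation vector, rad) and "tvec" (3), from world to camera coordinates, as OpenCV has them; the wrist camera has in their place "hand_eye" (4x4, takes a point from camera to tool coordinates, whose origin is the TCP and whose axes are the flange's). Camera axes: x right, y down, z forward; pixel columns grow to the right and rows downward; lengths in mm; the calibration is good to about 2 mm. A picture is of the moment at which its call begins: read the wrist's pose just before it. get_calibration takes no time and is no camera call.
- bot.sign_off(): hands the job in; it is judged then, once.
The state is a dict: "t": time; "qpos": joint angles; "qvel": joint speeds; "effort": joint torques, N m; "eef_pos": TCP position; "ee_rot": TCP orientation; "ft_force": force on the tool from outside, world axes, zero at the start; "wrist_torque": the same for the moment, N m; "grip_width": opening from 0.0 (shut) to 1.0 (fully open); "grasp_force": force on a finger pad.
Only numpy, scipy, OpenCV 4.12 (cv2) and the standard library are available. Lean on these libraries where they do the work, as an engineer would, in place of code of your own. Each camera call takes 0.05 s, during which the arm holds its last target. There are 200 camera calls.

## Working session

There is one attempt and no reset: what is moved stays moved. The work goes in short steps, Python scripts to look and compute and a tool call to move; the robot and the scene stay as the last step left them, time stands still between calls to the robot, and variables do not carry over. Pictures are saved under pics/ and viewed, at most 10 in all, crops included, and the job is handed in when it is done.

```bash
ls; mkdir -p pics
```

Create h.py:
```python
import numpy as np, cv2
from rig import bot
from scipy.spatial.transform import Rotation as R
def cam(name):
    c=bot.get_calibration(name)
    if name=="wrist":
        s=bot.sense(); T=np.eye(4); T[:3,:3]=R.from_quat(s["ee_rot"]).as_matrix(); T[:3,3]=s["eef_pos"]
        M=T@np.array(c["hand_eye"])
    else:
        M=np.eye(4); r=R.from_rotvec(np.ravel(c["rvec"])).as_matrix(); M[:3,:3]=r.T; M[:3,3]=-r.T@np.ravel(c["tvec"])
    return c,M
def rays(c,M,uv):
    uv=np.atleast_2d(uv).astype(float); d=np.c_[(uv[:,0]-c["cx"])/c["fx"],(uv[:,1]-c["cy"])/c["fy"]]
    p=d.copy()
    for _ in range(20): p=d/(1+c["k1"]*(p**2).sum(1,keepdims=True))
    return M[:3,3],np.c_[p,np.ones(len(p))]@M[:3,:3].T   # scaled to depth 1
def onplane(c,M,uv,z):
    o,d=rays(c,M,uv); return o+d*((z-o[2])/d[:,2])[:,None]
def withdepth(c,M,uv,dep):
    o,d=rays(c,M,uv); uv=np.atleast_2d(uv).astype(int); return o+d*dep[uv[:,1],uv[:,0]][:,None]
```

Run:
```python
from h import *
for n in("scene","side","wrist"):
    c,M=cam(n); p,d=bot.grab_frame(n); np.savez(f"pics/{n}0.npz",p=p,d=d,M=M)
    cv2.imwrite(f"pics/{n}0.png",p[:,:,::-1]); print(n,c["fx"],c["k1"],M.round(2).tolist())
a=[cv2.imread(f"pics/{n}0.png") for n in("scene","side")]
print(bot.sense())
```

```text
pics
rig.py
scene 520.0808192096891 -0.12980908898967242 [[0.9, -0.42, 0.13, 347.33], [-0.44, -0.86, 0.28, -571.29], [0.0, -0.31, -0.95, 1663.77], [0.0, 0.0, 0.0, 1.0]]
side 527.9204114512897 -0.008319220387542828 [[-0.99, -0.12, 0.03, 533.21], [-0.12, 0.94, -0.32, 254.54], [0.0, -0.32, -0.95, 1334.79], [0.0, 0.0, 0.0, 1.0]]
wrist 346.63009322751367 -0.0052606542748584815 [[0.38, -0.89, -0.26, 274.62], [-0.93, -0.36, -0.1, -481.34], [-0.0, 0.28, -0.96, 373.43], [0.0, 0.0, 0.0, 1.0]]
{'t': 0.15, 'qpos': array([-1.38482870e+00,  2.59166599e-01,  1.53579989e+00,  8.55617405e-06,
        1.34798811e+00, -2.02807473e-01]), 'qvel': array([ 0.00189411, -0.00152241, -0.00409286, -0.00279507,  0.00192948,
        0.0004348 ]), 'effort': array([ 1.47543957e-03, -4.46387494e+01, -2.90820193e+01, -3.38608070e-04,
        8.07834120e-03,  2.71147337e-05]), 'eef_pos': array([ 208.4334103 , -508.58844682,  249.68325224]), 'ee_rot': array([ 9.81166114e-01,  1.93164679e-01,  9.90522228e-06, -6.80914330e-04]), 'ft_force': array([ 0.94349055,  0.15722595, -0.05596237]), 'wrist_torque': array([-0.01164243,  0.01418945, -0.03727528]), 'grasp_force': 0.0, 'grip_width': 0.9946630010877913}
```

View pics/scene0.png

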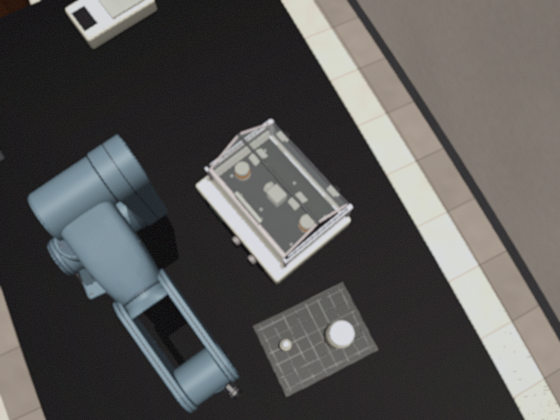

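View pics/side0.png

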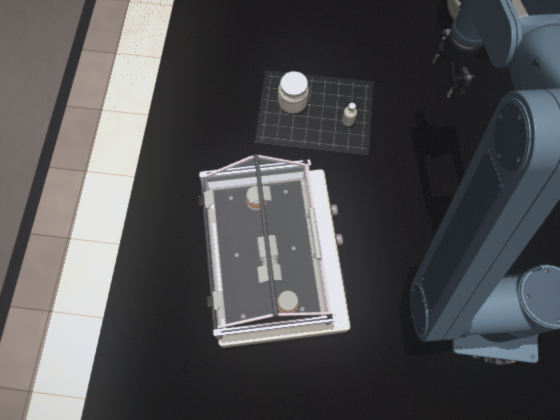

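Scene: the shaker is at about (275,200), with the tub at (341,333) and the small bottle at (286,345). Side: the shaker is at about (268,250) with its front to the right, jars at (256,197) and (288,300), and the push bar at about (315,232). The white bottle near the ridge needs a magnified view.

Run:
```python
import cv2,numpy as np
a=cv2.imread("pics/side0.png")[150:350,190:360]; b=cv2.imread("pics/scene0.png")[110:290,185:360]
a=cv2.resize(a,(400,471),interpolation=cv2.INTER_CUBIC) # x2.353
b=cv2.resize(b,(400,411),interpolation=cv2.INTER_CUBIC) # x2.286
o=np.zeros((471,800,3),np.uint8);o[:,:400]=a;o[:411,400:]=b
cv2.imwrite("pics/crop0.png",o)
```

```text
(no output)
```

View pics/crop0.png

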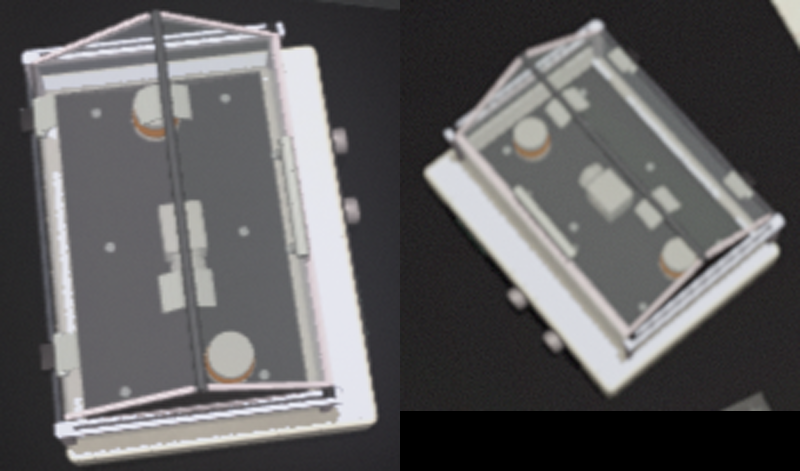

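The crop shows the bottle in the side view with its body at crop (184,226) and cap at (188,262). In the scene view the body is at (608,193) and the cap at (591,177). The mat's screw dots, ridge ends and jars are clear in both views. I'll triangulate these next.

Add to h.py:
```python
def tri(c1,M1,u1,c2,M2,u2):
    out=[]
    for a,b in zip(u1,u2):
        A=np.zeros((3,3));B=np.zeros(3)
        for c,M,u in((c1,M1,a),(c2,M2,b)):
            o,d=rays(c,M,u);d=d[0]/np.linalg.norm(d[0]);P=np.eye(3)-np.outer(d,d);A+=P;B+=P@o
        out.append(np.linalg.solve(A,B))
    return np.array(out)
```

Run:
```python
from h import *
np.set_printoptions(suppress=True,precision=1)
cs,Ms=cam("side");cc,Mc=cam("scene")
S=lambda l:np.array(l)/2.353+[190,150]
C=lambda l:(np.array(l)-[400,0])/[2.286,2.283]+[185,110]
ss=[(202,388),(157,13),(230,357),(155,103),(125,391),(110,247),(243,231),(264,374),(294,196),(184,222),(188,262)]
sc=[(525,55),(708,256),(531,138),(677,258),(580,93),(650,167),(574,227),(507,150),(545,221),(608,188),(591,177)]
print(tri(cs,Ms,S(ss),cc,Mc,C(sc)))
d=onplane(cs,Ms,S([(96,113),(225,98),(110,247),(243,231),(125,391),(264,374)]),83);print(d,d.mean(0))
w=d[4]-d[0]+d[5]-d[1];print("y axis ang",np.arctan2(-w[0],w[1]))
print("jars top z131",onplane(cs,Ms,S([(230,355),(153,105)]),131),onplane(cc,Mc,C([(531,138),(677,258)]),131))
print("tub/small",onplane(cc,Mc,[(341,333)],95),onplane(cc,Mc,[(286,345)],85))
```

```text
[[ 543.7   99.3  245.5]
 [ 630.8 -251.6  246.3]
 [ 519.1   45.4  100.8]
 [ 624.4 -207.2  116.4]
 [ 617.8   88.2   74.5]
 [ 656.2  -58.8   72.3]
 [ 519.9  -92.6   73.2]
 [ 483.    53.9   75.1]
 [ 476.6 -102.4  186.2]
 [ 580.1  -79.3  129. ]
 [ 571.1  -45.4  101.2]]
[[ 689.1 -200.8   83. ]
 [ 553.3 -234.9   83. ]
 [ 653.1  -55.7   83. ]
 [ 518.   -89.5   83. ]
 [ 617.3   89.3   83. ]
 [ 481.    55.7   83. ]] [585.3 -72.7  83. ]
y axis ang 0.24316464899361687
jars top z131 [[ 517.7   49.   131. ]
 [ 625.7 -199.3  131. ]] [[ 517.7   33.   131. ]
 [ 621.1 -210.5  131. ]]
tub/small [[ 566.7 -550.9   95. ]] [[ 405.2 -509.7   85. ]]
```

Shaker centre comes out at (585,-73) with yaw 0.243. The ridge z of 246 and push bar at (477,-102,186) agree with the text. I'll go in front of the bar with the jaws open along the shaker's x, so the back of a finger does the pushing.

Add to h.py:
```python
O=np.array([585.3,-72.7,0]);YAW=0.243;RS=R.from_euler("z",YAW).as_matrix()
sh=lambda p:(np.asarray(p)-O)@RS          # world->shaker
wo=lambda p:O+RS@np.asarray(p,float)      # shaker->world
def go(p,yaw=YAW):  # shift in tool axes to shaker point p, jaws line at world yaw
    s=bot.sense();T=R.from_quat(s["ee_rot"]).as_matrix()
    d=T.T@(wo(p)-s["eef_pos"]); y=T[:,1]; t=-(((yaw-np.arctan2(y[1],y[0]))+np.pi/2)%np.pi-np.pi/2)
    print("t",round(s["t"],2),"at",sh(s["eef_pos"]).round(1),"move",d.round(1),"turn",round(t,3),"F",s["ft_force"].round(1),"w",round(s["grip_width"],3),"q6",s["qpos"][5].round(2))
```

```text
(no output)
```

inch_along(
  deltas=[32, -29, 0, -0.14, 1, 95, -88, 0, -0.29, 1, 126, -116, 0, -0.43, 1, 158, -145, 0, -0.57, 1, 158, -145, 0, -0.71, 1],
)

```text
t: 0.65
eef_pos: [300.5, -310.9, 250.1]
ee_rot: [0.851, 0.526, 0.001, -0.001]
ft_force: [-0.1, 0.1, 0.8]
grip_width: 1.005
grasp_force: 0.0
```

```bash
python3 -c "
from h import *
go([-200,0,250])"
```

```text
t 0.65 at [-333.8 -162.6  250.1] move [210.5  -4.    0.5] turn -0.707 F [-0.1  0.1  0.8] w 1.005 q6 -0.6
```

inch_along(
  deltas=[42, -1, 0, -0.14, 1, 84, -2, 0, -0.28, 1, 126, -2, 0, -0.42, 1, 168, -3, 0, -0.56, 1, 210, -4, 0, -0.71, 1],
)

```text
t: 1.15
eef_pos: [392.0, -124.4, 250.3]
ee_rot: [0.616, 0.788, 0.0, 0.0]
ft_force: [0.4, 0.4, 0.4]
grip_width: 0.997
grasp_force: 0.0
```

```bash
python3 -c "
from h import *
go([-200,0,188])"
```

```text
t 1.15 at [-200.1   -3.6  250.3] move [ 3.6  0.1 62.3] turn 0.001 F [0.4 0.4 0.4] w 0.997 q6 -0.82
```

inch_along(
  deltas=[3, 0, 20, 0, 1, 3, 0, 42, 0, 1, 3, 0, 62, 0, 1, 3, 10, 62, 0, 1, 3, 15, 62, 0, 1],
)

```text
t: 1.65
eef_pos: [406.5, -119.6, 188.6]
ee_rot: [0.618, 0.786, 0.0, 0.0]
ft_force: [0.5, -0.2, 1.4]
grip_width: 0.998
grasp_force: 0.0
```

inch_along(
  deltas=[0, 10, 0, 0, 1, 0, 20, 0, 0, 1, 0, 30, 0, 0, 1, 0, 40, 0, 0, 1, 0, 50, 0, 0, 1],
)

```text
t: 2.15
eef_pos: [455.3, -107.8, 188.7]
ee_rot: [0.618, 0.786, 0.0, 0.001]
ft_force: [-1.7, -0.3, 1.4]
grip_width: 0.997
grasp_force: 1.1
```

Run:
```python
from h import *
go([42,0,188])
p,d=bot.grab_frame("side"); cv2.imwrite("pics/side1.png",cv2.resize(p[130:360,180:440,::-1],None,fx=2.5,fy=2.5))
```

```text
t 2.15 at [-134.6   -2.8  188.7] move [  3.6 176.6   0.8] turn -0.005 F [-1.7 -0.3  1.4] w 0.997 q6 -0.71
```

View pics/side1.png

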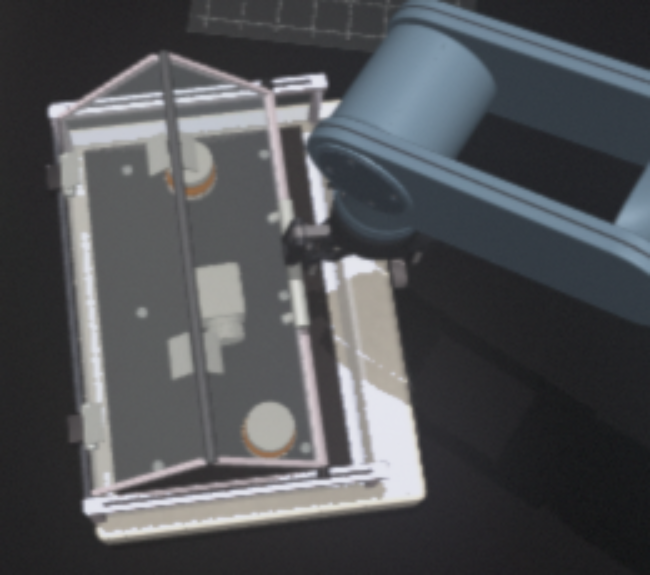

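The picture shows the finger on the bar at crop (295,235), with the front edge moving back and the jars untouched. I'll keep pushing.

inch_along(
  deltas=[0, 15, 0, 0, 1, 0, 30, 0, 0, 1, 0, 45, 0, 0, 1, 0, 60, 0, 0, 1, 0, 75, 0, 0, 1],
)

```text
t: 2.7
eef_pos: [527.7, -89.4, 187.5]
ee_rot: [0.618, 0.786, -0.0, -0.001]
ft_force: [-1.1, -0.3, -0.8]
grip_width: 1.0
grasp_force: 0.5
```

inch_along(
  deltas=[0, 15, 0, 0, 1, 0, 30, 0, 0, 1, 0, 45, 0, 0, 1, 0, 60, 0, 0, 1, 0, 70, 0, 0, 1],
)

```text
t: 3.2
eef_pos: [596.3, -72.9, 187.6]
ee_rot: [0.618, 0.786, 0.0, -0.0]
ft_force: [-1.0, -0.8, -0.1]
grip_width: 0.998
grasp_force: 0.3
```

```bash
python3 -c "
from h import *
go([42,0,188])"
```

```text
t 3.2 at [ 10.6  -2.8 187.6] move [ 3.  31.4 -0.4] turn -0.005 F [-1.  -0.8 -0.1] w 0.998 q6 -0.55
```

inch_along(
  deltas=[0, 7, 0, 0, 1, 0, 14, 0, 0, 1, 0, 20, 0, 0, 1, 0, 25, 0, 0, 1, 0, 29, 0, 0, 1],
)

```text
t: 3.7
eef_pos: [623.5, -66.7, 188.4]
ee_rot: [0.618, 0.786, 0.0, 0.0]
ft_force: [-0.7, 0.3, 0.4]
grip_width: 1.0
grasp_force: 0.1
```

inch_along(
  deltas=[0, 3, 0, 0, 1, 0, 5, 0, 0, 1, 0, 7, 0, 0, 1, 0, 9, 0, 0, 1, 0, 9, 0, 0, 1],
)

```text
t: 4.2
eef_pos: [631.4, -64.8, 188.4]
ee_rot: [0.618, 0.786, -0.001, -0.001]
ft_force: [-3.5, -0.5, 0.7]
grip_width: 1.002
grasp_force: 1.4
```

```bash
python3 -c "
from h import *
go([42,0,188])"
```

```text
t 4.2 at [ 46.6  -3.4 188.4] move [ 3.4 -4.7  0.4] turn -0.005 F [-3.5 -0.5  0.7] w 1.002 q6 -0.52
```

inch_along(
  deltas=[0, 1, 0, 0, 1, 0, 2, 0, 0, 1, 0, 3, 0, 0, 1, 0, 3, 0, 0, 1],
)

```text
t: 4.6
eef_pos: [631.6, -64.7, 188.6]
ee_rot: [0.618, 0.786, -0.003, -0.002]
ft_force: [-16.2, -3.3, 7.9]
grip_width: 1.0
grasp_force: 1.2
```

inch_along(
  deltas=[0, 1, 0, 0, 1, 0, 2, 0, 0, 1, 0, 2, 0, 0, 1],
)

```text
t: 4.9
eef_pos: [631.6, -64.7, 188.8]
ee_rot: [0.618, 0.786, -0.004, -0.004]
ft_force: [-24.5, -6.4, 12.2]
grip_width: 1.0
grasp_force: 0.3
```

Hard stop reached. I'll retreat and look at the bottle.

inch_along(
  deltas=[0, -15, 0, 0, 1, 0, -50, 0, 0, 1, 0, -80, -20, 0, 1, 0, -120, -50, 0, 1, 0, -150, -80, 0, 1],
)

```text
t: 5.4
eef_pos: [489.2, -98.8, 268.7]
ee_rot: [0.618, 0.786, -0.0, -0.0]
ft_force: [0.8, -0.8, 0.9]
grip_width: 1.002
grasp_force: 0.0
```

Create look.py:
```python
import sys
from h import *
np.set_printoptions(suppress=True,precision=1)
k=sys.argv[1]; o=[]
for n in sys.argv[2:]:
    c,M=cam(n);p,d=bot.grab_frame(n);np.savez(f"pics/{n}{k}.npz",p=p,d=d,M=M)
    o.append(p[:,:,::-1] if n=="wrist" else cv2.resize(p[130:340,180:460,::-1] if n=="side" else p[100:310,170:450,::-1],(560,420)))
o=np.hstack(o);f=min(1,800/o.shape[1]);cv2.imwrite(f"pics/v{k}.png",cv2.resize(o,None,fx=f,fy=f,interpolation=cv2.INTER_AREA))
go([0,0,250])
```

```bash
python3 look.py 2 side wrist
```

```text
t 5.5 at [-98.6  -3.7 273. ] move [ 4.4 98.5 23.6] turn -0.006 F [ 1.3  0.7 -0.2] w 1.001 q6 -0.66
```

View pics/v2.png

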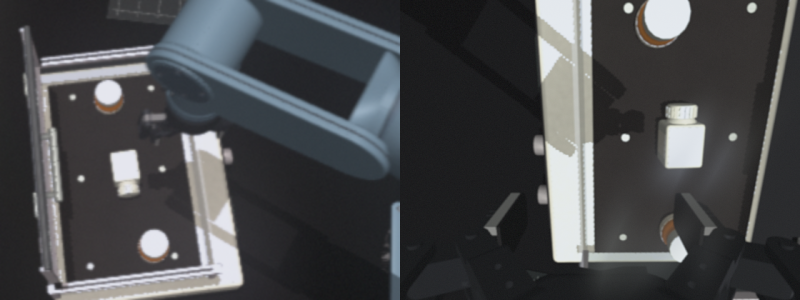

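The cover is folded upright. The bottle lies with its cap towards the left jar, at wrist full-res about (393,200). I'll settle, then measure from two wrist positions using a white mask.

Create meas.py:
```python
from h import *
np.set_printoptions(suppress=True,precision=1)
def blob():
    c,M=cam("wrist");p,d=bot.grab_frame("wrist")
    m=(p.min(2)>95).astype(np.uint8); n,l,st,ce=cv2.connectedComponentsWithStats(m)
    best=None
    for i in range(1,n):
        if st[i,4]<800: continue
        q=sh(onplane(c,M,[ce[i]],120))[0]
        if abs(q[0])<90 and abs(q[1])<85 and (best is None or st[i,4]>st[best,4]): best=i
    ys,xs=np.nonzero(l==best); P=sh(withdepth(c,M,np.c_[xs,ys],d))
    ok=(P[:,2]>90)&(P[:,2]<200); P=P[ok]
    return c,M,ce[best],P
if __name__=="__main__":
    c,M,ce,P=blob(); print("px",ce,"n",len(P))
    top=P[P[:,2]>np.percentile(P[:,2],95)-8]
    r=cv2.minAreaRect(top[:,:2].astype(np.float32));print("topz",np.percentile(top[:,2],50),"rect",r)
    print("ext",P.min(0),P.max(0))
    for lo in np.arange(-80,80,8):
        s=P[(P[:,1]>=lo)&(P[:,1]<lo+8)]
        if len(s)>20: print(lo,len(s),"x",np.percentile(s[:,0],[3,97]),"z",np.percentile(s[:,2],95))
    o,d=rays(c,M,ce);np.save("pics/ray_%d.npy"%int(bot.sense()["t"]*100),np.r_[o,d[0]]); go([-60,0,273])
```

```text
(no output)
```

inch_along(
  deltas=[0, 0, 0, 0, 1, 0, 0, 0, 0, 1],
)

```text
t: 5.7
eef_pos: [491.4, -98.6, 267.6]
ee_rot: [0.618, 0.786, 0.0, -0.0]
ft_force: [0.1, -0.5, -0.7]
grip_width: 1.001
grasp_force: 0.0
```

```bash
python3 meas.py
```

```text
px [395.  196.4] n 4630
topz 126.77709394554861 rect ((-3.934528350830078, 5.226123809814453), (43.471683502197266, 72.20293426513672), 0.464685320854187)
ext [-25.7 -30.9  99.6] [ 18.   41.7 129.2]
-32 328 x [-23.9  15.8] z 127.95535269934133
-24 520 x [-24.5  16. ] z 128.16185814833648
-16 541 x [-24.9  15.6] z 128.18276017268414
-8 548 x [-25.   15.3] z 128.09767724739595
0 554 x [-25.1  15.4] z 128.08891143338332
8 561 x [-24.8  15.1] z 128.35127334732204
16 618 x [-23.6  13.8] z 127.64532126813563
24 406 x [-20.4   8.4] z 122.14678693627606
32 449 x [-20.8   8.7] z 122.52617536319288
40 105 x [-18.    7.3] z 121.04004946400798
t 5.75 at [-97.4  -2.4 267.2] move [ 2.6 37.4 -5.8] turn -0.005 F [ 0.2  0.5 -0.2] w 0.999 q6 -0.66
```

inch_along(
  deltas=[0, 15, 0, 0, 1, 0, 35, 0, 0, 1, 0, 50, 0, 0, 1, 0, 50, 0, 0, 1, 0, 50, 0, 0, 1],
)

```text
t: 6.25
eef_pos: [539.5, -86.6, 266.7]
ee_rot: [0.618, 0.786, -0.001, -0.001]
ft_force: [-0.3, 0.8, 0.1]
grip_width: 0.999
grasp_force: 0.0
```

```bash
python3 meas.py
```

Run:
```python
import numpy as np,glob
from h import sh
A=np.zeros((3,3));B=np.zeros(3)
for f in glob.glob("pics/ray_*.npy"):
    r=np.load(f);d=r[3:]/np.linalg.norm(r[3:]);P=np.eye(3)-np.outer(d,d);A+=P;B+=P@r[:3]
print("tri centroid (shaker)",sh(np.linalg.solve(A,B)))
```

```text
px [334.2 197.5] n 4648
topz 126.79724885162227 rect ((-3.3287391662597656, 5.216329574584961), (44.29050064086914, 71.92670440673828), 1.1387172937393188)
ext [-25.5 -30.8 103.3] [ 19.2  41.7 129.4]
-32 328 x [-23.5  16.8] z 127.90835165253822
-24 516 x [-24.4  17. ] z 128.08474929725793
-16 550 x [-24.5  17.6] z 128.14984963513453
-8 552 x [-24.5  16.9] z 128.07974210143854
0 560 x [-24.7  16.6] z 128.1521442767849
8 568 x [-24.2  16.8] z 128.14668196197084
16 611 x [-22.8  15.4] z 127.55479847361087
24 407 x [-20.2  10.4] z 122.30748945701896
32 447 x [-20.7  11.5] z 122.47537306802155
40 109 x [-18.1   9.3] z 120.95655354109562
t 6.3 at [-48.1  -2.5 267.1] move [  2.5 -11.9  -5.8] turn -0.004 F [ 0.1 -0.3  0.5] w 0.999 q6 -0.6
tri centroid (shaker) [ -3.15379807   3.91086831 118.36617806]
```

Bottle found: top at z 128 (expected 127), spanning y -31 to 41, at x of about -4. I'll pinch just the tip of the cap lightly, so the bottle can pivot in the pads, then raise it along an arc about the lower base edge.

inch_along(
  deltas=[12, 11, 20, 0, 1, 28, 26, 50, 0, 1, 40, 38, 75, 0, 1, 46, 43, 95, 0, 1, 46, 43, 105, 0, 0.8],
)

```text
t: 6.8
eef_pos: [569.2, -31.1, 161.1]
ee_rot: [0.618, 0.786, -0.001, -0.002]
ft_force: [-0.4, 0.3, -0.6]
grip_width: 0.855
grasp_force: 0.0
```

inch_along(
  deltas=[0, 0, 15, 0, 0.6, 0, 0, 30, 0, 0.6, 0, 0, 42, 0, 0.6, 0, 0, 50, 0, 0.55, 0, 0, 50, 0, 0.55],
  grip_force=20,
)

```text
t: 7.3
eef_pos: [569.8, -32.4, 112.5]
ee_rot: [0.618, 0.786, -0.0, -0.001]
ft_force: [-0.7, 0.1, 0.1]
grip_width: 0.549
grasp_force: 0.0
```

```bash
python3 -c "
from h import *
go([-4.5,44,109])"
```

```text
t 7.3 at [ -5.3  42.8 112.5] move [1.2 0.8 3.5] turn -0.005 F [-0.7  0.1  0.1] w 0.549 q6 -0.49
```

inch_along(
  deltas=[0, 1, 3, 0, 0.48, 0, 1, 3, 0, 0.44, 0, 1, 3, 0, 0.41, 0, 1, 3, 0, 0.40, 0, 1, 3, 0, 0.39],
  grip_force=20,
)

```text
t: 7.8
eef_pos: [571.7, -32.0, 110.6]
ee_rot: [0.618, 0.786, 0.0, 0.0]
ft_force: [-0.0, -0.5, 1.0]
grip_width: 0.393
grasp_force: 0.1
```

inch_along(
  deltas=[0, 1, 0, 0, 0.38, 0, 1, 0, 0, 0.38, 0, 1, 0, 0, 0.37, 0, 1, 0, 0, 0.37],
)

```text
t: 8.2
eef_pos: [572.4, -31.6, 110.5]
ee_rot: [0.618, 0.786, 0.0, -0.0]
ft_force: [-2.5, 0.7, 3.6]
grip_width: 0.374
grasp_force: 17.5
```

```bash
python3 -c "
from h import *
go([-4.5,43,109])"
```

```text
t 8.2 at [ -2.6  43.  110.5] move [-0.  -1.9  1.5] turn -0.005 F [-2.5  0.7  3.6] w 0.374 q6 -0.49
```

inch_along(
  deltas=[0, 0, 0, 0, 0.38, 0, 0, 0, 0, 0.38],
)

```text
t: 8.4
eef_pos: [572.5, -31.6, 110.4]
ee_rot: [0.618, 0.786, 0.0, -0.0]
ft_force: [-3.7, 1.1, 3.8]
grip_width: 0.379
grasp_force: 7.2
```

inch_along(
  deltas=[-1, 0, -4, 0, 0.38, -2, 0, -7, 0, 0.38, -4, 0, -10, 0, 0.38, -6, 0, -14, 0, 0.38, -6, 0, -14, 0, 0.38],
)

```text
t: 8.9
eef_pos: [574.5, -38.0, 125.0]
ee_rot: [0.618, 0.786, 0.0, 0.001]
ft_force: [-0.9, 0.1, -1.6]
grip_width: 0.383
grasp_force: 7.0
```

```bash
python3 meas.py
```

```text
px [280.4 330.1] n 8449
topz 132.64240856282163 rect ((-0.9218616485595703, 30.543359756469727), (43.192169189453125, 47.326171875), 0.6023250818252563)
ext [-22.9   6.9 104.8] [ 20.9  54.3 187.3]
0 26 x [-4.6 20.8] z 136.09869016409002
8 2860 x [-20.1  18.5] z 135.55018190597153
16 957 x [-16.3  14.6] z 134.85238858610487
24 1798 x [-16.7  15.3] z 136.59784793089665
32 2709 x [-14.9  13.5] z 129.738693713545
40 93 x [-7.6 10.9] z 181.2598428468247
t 8.95 at [ -2.3  36.4 124.7] move [ -36.8  -57.4 -148.3] turn -0.005 F [-1.   0.8 -1. ] w 0.378 q6 -0.5
```

```bash
python3 look.py 3 side wrist
```

```text
t 9.05 at [ -2.5  36.8 124.3] move [ -36.8    2.7 -125.7] turn -0.005 F [ 1.3 -0.3 -1.1] w 0.382 q6 -0.5
```

View pics/v3.png

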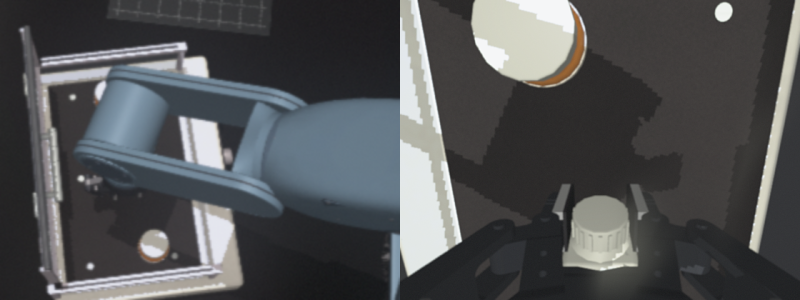

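The wrist view shows the cap's end face at about (280,294) full-res, held between the pads. I'll fit a plane to its depth to get the tilt.

Create tilt.py:
```python
import sys
from h import *
np.set_printoptions(suppress=True,precision=2)
def tilt(u=(255,305),v=(270,375)):
    c,M=cam("wrist");p,d=bot.grab_frame("wrist")
    vv,uu=np.mgrid[v[0]:v[1]:1,u[0]:u[1]:1]
    uv=np.c_[uu.ravel(),vv.ravel()];P=sh(withdepth(c,M,uv,d));col=p[uv[:,1],uv[:,0]].min(1)
    P=P[(P[:,2]>85)&(P[:,2]<190)&(col>80)]
    # ransac planes with normals in the y-z plane
    rng=np.random.default_rng(0)
    for k in range(2):
        best=None
        for _ in range(400):
            a=P[rng.choice(len(P),3,False)];n=np.cross(a[1]-a[0],a[2]-a[0]);L=np.linalg.norm(n)
            if L<20: continue
            n/=L;i=abs((P-a[0])@n)<0.7
            if abs(n[0])<.35 and(best is None or i.sum()>best.sum()): best=i
        Q=P[best];n=np.linalg.svd(Q-Q.mean(0),full_matrices=False)[2][2];n*=np.sign(n[2]) or 1
        print("plane n",n,"elev deg",np.degrees(np.arctan2(n[2],n[1])).round(1),"ctr",Q.mean(0),"lo",Q.min(0),"hi",Q.max(0),best.sum(),"/",len(P));P=P[~best]
        if len(P)<60: break
tilt()
go([0,0,250])
```

```bash
python3 tilt.py
```

```text
plane n [0.01 0.98 0.21] elev deg 12.2 ctr [ -1.31  34.42 121.2 ] lo [-12.25  30.57 104.38] hi [  9.46  38.27 135.91] 2170 / 4938
plane n [-0.16 -0.13  0.98] elev deg 97.5 ctr [ -2.52  21.03 132.92] lo [-11.41   9.65 129.6 ] hi [  8.24  33.06 135.78] 851 / 2768
t 9.1 at [ -2.6  36.9 124.2] move [ -36.8    2.8 -125.8] turn -0.005 F [-0.6 -0.1 -0.9] w 0.38 q6 -0.5
```

The tilt of 12.2° matches the arc (11.5° expected), so the pivoting works. I'll continue the arc.

inch_along(
  deltas=[-4, 0, -6, 0, 0.38, -9, 0, -12, 0, 0.38, -14, 0, -17, 0, 0.38, -20, 0, -22, 0, 0.38, -26, 0, -26, 0, 0.38],
)

```text
t: 9.6
eef_pos: [580.4, -63.5, 151.1]
ee_rot: [0.618, 0.786, 0.0, 0.0]
ft_force: [-0.4, -0.1, -1.3]
grip_width: 0.382
grasp_force: 7.7
```

inch_along(
  deltas=[0, 0, 0, 0, 0.38],
)

```text
t: 9.7
eef_pos: [580.8, -64.0, 151.2]
ee_rot: [0.619, 0.786, 0.0, 0.001]
ft_force: [-0.4, -0.6, 0.1]
grip_width: 0.381
grasp_force: 7.8
```

```bash
python3 tilt.py
```

```text
plane n [0.01 0.74 0.67] elev deg 42.0 ctr [ -1.01   5.88 148.74] lo [-11.54  -4.54 137.46] hi [  9.51  15.9  160.08] 2478 / 5223
plane n [0.02 0.22 0.97] elev deg 77.1 ctr [ -1.15 -17.8  147.16] lo [-11.95 -25.82 139.03] hi [  9.4   16.13 149.28] 657 / 2745
t 9.75 at [ -2.5  10.2 150.7] move [-10.2   2.7 -99.3] turn -0.006 F [-0.4  0.8 -1. ] w 0.381 q6 -0.54
```

inch_along(
  deltas=[-5, 0, -3, 0, 0.38, -10, 0, -5, 0, 0.38, -15, 0, -6.5, 0, 0.38, -21, 0, -8, 0, 0.38, -26, 0, -9, 0, 0.38],
)

```text
t: 10.25
eef_pos: [586.4, -88.7, 159.4]
ee_rot: [0.618, 0.786, -0.0, 0.0]
ft_force: [-0.6, 0.4, -1.2]
grip_width: 0.381
grasp_force: 7.8
```

inch_along(
  deltas=[-6, 0, -0.5, 0, 0.38, -11, 0, -0.5, 0, 0.38, -17, 0, 0, 0, 0.38, -22, 0, 1, 0, 0.38, -27, 0, 1.5, 0, 0.38],
)

```text
t: 10.75
eef_pos: [592.6, -114.7, 157.5]
ee_rot: [0.618, 0.786, -0.0, -0.0]
ft_force: [-0.9, -0.2, -1.3]
grip_width: 0.379
grasp_force: 7.8
```

inch_along(
  deltas=[0, 0, 0, 0, 0.38],
)

```text
t: 10.85
eef_pos: [592.7, -115.0, 157.6]
ee_rot: [0.618, 0.786, -0.0, -0.0]
ft_force: [0.0, 0.4, -1.3]
grip_width: 0.383
grasp_force: 7.8
```

```bash
python3 tilt.py; python3 look.py 4 side wrist
```

```text
plane n [-0.    0.74  0.68] elev deg 42.6 ctr [ -1.91 -46.54 155.11] lo [-12.35 -57.4  143.99] hi [  8.66 -36.56 166.88] 2499 / 5222
plane n [0.02 0.23 0.97] elev deg 76.8 ctr [ -1.68 -70.4  153.45] lo [-12.71 -77.99 145.15] hi [  8.66 -36.18 155.55] 681 / 2723
t 10.9 at [ -3.  -42.5 157.6] move [ 42.5   2.8 -92.4] turn -0.006 F [-0.1  0.6 -1. ] w 0.377 q6 -0.61
t 11.0 at [ -3.  -42.  157.7] move [ 42.    2.8 -92.2] turn -0.005 F [-0.4  0.5 -1.7] w 0.381 q6 -0.61
```

View pics/v4.png

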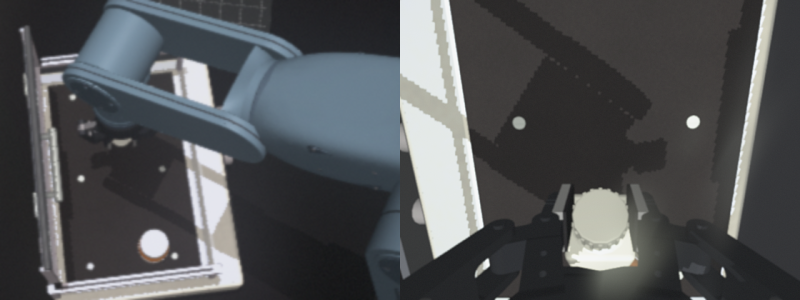

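The bottle stuck at 42° and was carried by the grip rather than pivoting, and its base is now close to the right jar. I'll move back towards +y at once, then set its edge on the mat and drag with friction.

inch_along(
  deltas=[10, 0, 0, 0, 0.38, 25, 0, 0, 0, 0.38, 45, 0, 0, 0, 0.38, 65, 0, 0, 0, 0.38, 75, 0, 0, 0, 0.38],
)

```text
t: 11.5
eef_pos: [573.8, -38.2, 157.9]
ee_rot: [0.617, 0.787, 0.0, -0.001]
ft_force: [-0.2, 0.4, -0.4]
grip_width: 0.379
grasp_force: 7.9
```

inch_along(
  deltas=[5, 0, 2, 0, 0.38, 5, 0, 4, 0, 0.38, 5, 0, 6, 0, 0.38],
)

```text
t: 11.8
eef_pos: [573.9, -36.4, 151.9]
ee_rot: [0.618, 0.786, 0.0, 0.0]
ft_force: [-1.8, 4.7, 8.5]
grip_width: 0.379
grasp_force: 8.6
```

inch_along(
  deltas=[0, 0, 0, 0, 0.38],
)

```text
t: 11.9
eef_pos: [574.0, -36.6, 152.2]
ee_rot: [0.618, 0.786, 0.0, 0.0]
ft_force: [-1.9, 2.5, 4.2]
grip_width: 0.382
grasp_force: 8.3
```

```bash
python3 tilt.py
```

Run:
```python
from h import *
c,M=cam("side");z0=np.load("pics/side0.npz")["p"];p,d=bot.grab_frame("side");c2,M2=cam("scene");p2,_=bot.grab_frame("scene")
cv2.imwrite("pics/v5.png",np.hstack([cv2.resize(p[130:340,180:320,::-1],(400,600)),cv2.resize(p2[110:290,195:355,::-1],(400,450))[:,:] if 0 else cv2.copyMakeBorder(cv2.resize(p2[110:290,195:355,::-1],(400,450)),0,150,0,0,0)]))
```

```text
plane n [0.01 0.7  0.71] elev deg 45.4 ctr [ -1.08  33.99 150.13] lo [-11.53  22.66 139.5 ] hi [  9.43  44.55 160.58] 2486 / 5179
plane n [0.02 0.07 1.  ] elev deg 86.0 ctr [ -0.65  10.25 148.  ] lo [-11.99   2.33 145.12] hi [  9.47  40.4  149.18] 637 / 2693
t 11.95 at [ -2.3  37.6 152.3] move [-37.5   2.6 -97.7] turn -0.006 F [-1.9  2.6  3.8] w 0.383 q6 -0.5
```

View pics/v5.png

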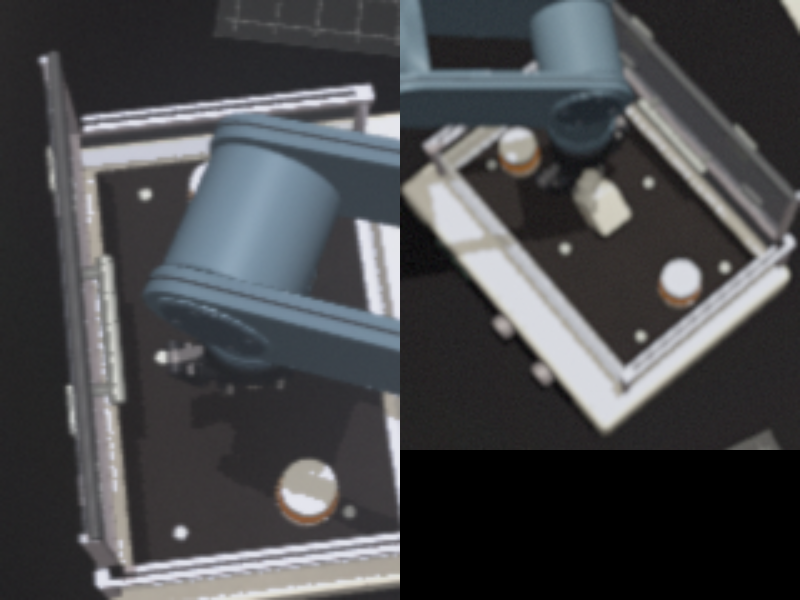

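Both jars stand where they were: side (308,490), scene crop (520,150) and (682,275). The bottle's base edge is on the mat under about 4 N, at 45° tilt. I'll drag along the arc with slight pressure.

inch_along(
  deltas=[-4, 0, -1.5, 0, 0.38, -7.6, 0, -2.8, 0, 0.38, -11, 0, -3.9, 0, 0.38, -15, 0, -5, 0, 0.38, -15, 0, -5, 0, 0.38],
)

```text
t: 12.55
eef_pos: [577.6, -52.1, 157.0]
ee_rot: [0.618, 0.786, -0.0, 0.0]
ft_force: [-1.6, 1.9, 3.6]
grip_width: 0.38
grasp_force: 9.6
```

```bash
python3 tilt.py
```

```text
plane n [0.01 0.54 0.84] elev deg 57.2 ctr [ -1.51  18.19 156.06] lo [-11.5    5.31 147.62] hi [  8.96  30.45 164.24] 2541 / 4235
plane n [0.02 0.54 0.84] elev deg 57.2 ctr [  0.16  20.09 155.97] lo [-11.35   6.53 148.93] hi [  8.76  30.68 164.78] 556 / 1694
t 12.6 at [ -2.5  22.2 156.9] move [-22.3   2.7 -93.1] turn -0.006 F [0.1 1.2 3.7] w 0.38 q6 -0.52
```

inch_along(
  deltas=[-4, 0, -0.8, 0, 0.38, -7.3, 0, -1.2, 0, 0.38, -11, 0, -1.6, 0, 0.38, -15, 0, -1.8, 0, 0.38, -15, 0, -1.8, 0, 0.38],
)

```text
t: 13.1
eef_pos: [580.9, -66.5, 158.5]
ee_rot: [0.618, 0.786, -0.0, 0.0]
ft_force: [0.2, 0.8, 3.2]
grip_width: 0.381
grasp_force: 9.9
```

```bash
python3 tilt.py
```

```text
plane n [0.   0.36 0.93] elev deg 68.9 ctr [ -1.53   3.47 158.19] lo [-11.51 -10.92 152.38] hi [  8.52  17.06 164.08] 2538 / 3742
plane n [-0.02  0.27  0.96] elev deg 74.0 ctr [ -1.41   1.62 158.62] lo [-11.58 -12.66 153.68] hi [  8.38  17.2  162.96] 568 / 1204
t 13.15 at [ -2.7   7.3 158.5] move [ -7.3   2.8 -91.5] turn -0.006 F [-0.4  0.6  2. ] w 0.382 q6 -0.54
```

inch_along(
  deltas=[-4, 0, 0.1, 0, 0.38, -7.5, 0, 0.3, 0, 0.38, -11, 0, 0.7, 0, 0.38, -15, 0, 1.2, 0, 0.38, -15, 0, 1.2, 0, 0.38],
)

```text
t: 13.65
eef_pos: [584.4, -81.0, 157.2]
ee_rot: [0.618, 0.786, -0.0, 0.0]
ft_force: [-0.3, -0.4, 1.3]
grip_width: 0.381
grasp_force: 9.9
```

```bash
python3 tilt.py
```

```text
plane n [0.01 0.14 0.99] elev deg 81.7 ctr [ -1.63 -11.83 157.37] lo [-11.78 -27.89 154.54] hi [  8.24   3.69 160.26] 2614 / 3643
plane n [0.01 0.14 0.99] elev deg 81.8 ctr [ -1.13 -10.68 158.18] lo [-11.65 -26.95 155.8 ] hi [  8.12   3.71 160.83] 526 / 1029
t 13.7 at [ -2.9  -7.6 157.2] move [  7.6   2.8 -92.8] turn -0.005 F [ 0.4 -0.8  1.3] w 0.38 q6 -0.56
```

inch_along(
  deltas=[-3, 0, 0.8, 0, 0.38, -6, 0, 1.7, 0, 0.38, -9, 0, 2.8, 0, 0.38, -10, 0, 3.4, 0, 0.38, -10, 0, 3.4, 0, 0.38],
)

```text
t: 14.2
eef_pos: [586.7, -90.3, 154.4]
ee_rot: [0.618, 0.786, -0.0, 0.0]
ft_force: [-1.2, -0.6, 5.6]
grip_width: 0.383
grasp_force: 10.2
```

```bash
python3 tilt.py
```

```text
plane n [-0. -0.  1.] elev deg 90.2 ctr [ -1.72 -22.13 155.13] lo [-11.94 -38.36 154.26] hi [  8.28  -6.17 155.92] 2585 / 3630
plane n [-0.01  0.01  1.  ] elev deg 89.5 ctr [ -1.2  -16.77 154.09] lo [-12.05 -39.15 153.17] hi [  8.28  -5.29 154.58] 442 / 1045
t 14.25 at [ -2.9 -17.4 154.4] move [ 17.4   2.8 -95.6] turn -0.005 F [-2.1 -0.6  5.9] w 0.378 q6 -0.58
```

Upright: the top face is level at z 155.1 (expected 155). I'll release slowly and rise.

inch_along(
  deltas=[0, 0, -0.5, 0, 0.385, 0, 0, -0.8, 0, 0.39, 0, 0, -0.8, 0, 0.40, 0, 0, -0.8, 0, 0.44, 0, 0, -0.8, 0, 0.5],
)

```text
t: 14.75
eef_pos: [586.6, -89.9, 154.6]
ee_rot: [0.618, 0.786, -0.0, -0.0]
ft_force: [-0.0, -0.5, 0.3]
grip_width: 0.498
grasp_force: 0.0
```

inch_along(
  deltas=[0, 0, 0, 0, 0.6, 0, 0, 0, 0, 0.7, 0, 0, 0, 0, 0.8, 0, 0, -10, 0, 0.8, 0, 0, -30, 0, 0.8],
)

```text
t: 15.25
eef_pos: [585.7, -89.7, 184.1]
ee_rot: [0.618, 0.786, -0.001, -0.002]
ft_force: [0.6, -0.2, -0.4]
grip_width: 0.799
grasp_force: 0.0
```

inch_along(
  deltas=[0, 0, -20, 0, 0.8, 0, 0, -50, 0, 0.8, 0, 0, -90, 0, 0.8, 10, -30, -110, 0, 0.8, 30, -70, -120, 0, 0.8],
)

```text
t: 15.75
eef_pos: [512.9, -78.4, 307.8]
ee_rot: [0.618, 0.786, 0.001, 0.003]
ft_force: [-0.5, -0.6, -0.0]
grip_width: 0.801
grasp_force: 0.0
```

inch_along(
  deltas=[0, 0, 0, 0, 0.8, 0, 0, 0, 0, 0.8],
)

```text
t: 15.95
eef_pos: [511.3, -77.2, 306.4]
ee_rot: [0.618, 0.786, 0.0, 0.001]
ft_force: [0.3, 0.2, -0.1]
grip_width: 0.8
grasp_force: 0.0
```

```bash
python3 meas.py; python3 look.py 6 side wrist
```

```text
px [265.2 169.8] n 7979
topz 154.99270590130982 rect ((-122.35148620605469, 3.44244384765625), (5.622045993804932, 319.0587463378906), 0.010818717069923878)
ext [-125.2 -189.5   90. ] [ 34.4 174.6 157.4]
-80 124 x [-124.4 -119.8] z 155.75793667122136
-72 123 x [-124.8 -119.7] z 155.68774037288182
-64 125 x [-124.4 -119.8] z 155.73627450189932
-56 138 x [-124.6 -119.7] z 155.63660983910808
-48 127 x [-124.3 -119.7] z 155.79999771987667
-40 143 x [-124.7 -119.7] z 155.88056608644465
-32 140 x [-124.3 -119.7] z 156.02691521980205
-24 142 x [-124.6 -119.7] z 155.76041784367962
-16 140 x [-124.3 -119.7] z 155.76128481770667
-8 156 x [-124.6 -119.7] z 155.78977954806095
0 149 x [-124.3 -119.7] z 155.71824623243856
8 160 x [-124.6 -119.7] z 155.80928220162969
16 159 x [-124.2 -119.7] z 155.77246841967155
24 164 x [-124.5 -119.7] z 155.90847591849507
32 167 x [-124.7 -119.6] z 156.00898151381395
40 168 x [-124.4 -119.7] z 155.8011972545823
48 177 x [-124.5 -119.7] z 155.99170352046292
56 176 x [-124.4 -119.7] z 155.6833378478138
64 182 x [-124.4 -119.7] z 155.93196832654763
72 192 x [-124.7 -119.7] z 155.69966039714717
t 16.0 at [-72.4  13.  305.8] move [-12.9  12.4  32.8] turn -0.005 F [ 0.6  0.  -0.3] w 0.8 q6 -0.6
t 16.1 at [-72.1  12.8 304.7] move [-12.4  72.1  54.8] turn -0.005 F [ 0.4 -0.2 -0.4] w 0.804 q6 -0.6
```

View pics/v6.png

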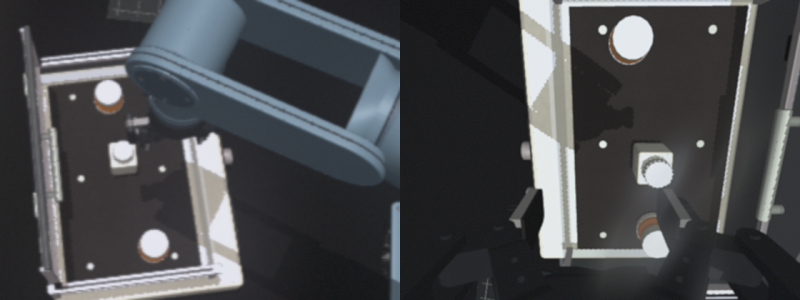

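The bottle stands upright near the centre at side (123,157). The jars are unmoved at (108,95) and (154,245), the cover is still folded, and the gripper is clear, so I'm handing in.

inch_along(
  deltas=[0, 0, 0, 0, 0.8, 0, 0, 0, 0, 0.8, 0, 0, 0, 0, 0.8],
)

```text
t: 16.4
eef_pos: [511.9, -77.5, 304.3]
ee_rot: [0.618, 0.786, -0.0, -0.0]
ft_force: [0.2, -0.4, -0.7]
grip_width: 0.802
grasp_force: 0.0
```

```bash
python3 -c "
from rig import bot
print(bot.sign_off())"
```

```text
the job is handed in; nothing more can be done
None
```

I handed the job in at 16.4 s: the cover is folded at the rear, the bottle stands upright on the platform between the two jars, neither jar was visibly moved, and the arm is clear; sign-off returned no verdict.

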